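Sort the vaccine vials into their matching stands

TASK

Stand each of the four vaccine vials upright in the stand that matches it in both cap colour and size, and put both blue vials in their stands before you move an orange one. Set every vial right down before letting go of it, never dropping it, and do not knock over any vial or the glue stick.

Things in the scene. Friction and masses are not known exactly. Their poses are not given: they have to be found in the camera images.
- vial_blue_large: large vaccine vial with blue flip cap and blue label stripe, standing upright and loose on the desk; 42 mm in diameter, 73 mm tall: a straight glass body from 0 to 50 mm, then a narrower neck and a 32 mm wide flip cap; about 110 g. Origin: centre of its underside, z up; it is round, its yaw means nothing.
- vial_blue_small: small vaccine vial with blue flip cap and blue label stripe, standing upright and loose on the desk; 25 mm in diameter, 58 mm tall: a straight glass body from 0 to 40 mm, then a narrower neck and a 21 mm wide flip cap; about 35 g. Origin: centre of its underside, z up; it is round, its yaw means nothing.
- vial_orange_large: large vaccine vial with orange flip cap and orange label stripe, standing upright and loose on the desk; 42 mm in diameter, 73 mm tall: a straight glass body from 0 to 50 mm, then a narrower neck and a 32 mm wide flip cap; about 110 g. Origin: centre of its underside, z up; it is round, its yaw means nothing.
- vial_orange_small: small vaccine vial with orange flip cap and orange label stripe, standing upright and loose on the desk; 25 mm in diameter, 58 mm tall: a straight glass body from 0 to 40 mm, then a narrower neck and a 21 mm wide flip cap; about 35 g. Origin: centre of its underside, z up; it is round, its yaw means nothing.
- stand_blue_large: large blue vial stand, a round dish fixed to the desk: 74 mm outside diameter, blue rim 14 mm high and 8 mm thick, round recess 58 mm wide whose bare metal floor lies 6 mm above the desk. Origin: centre of its underside at desk height (z = 0), z up. The large blue vial belongs in it, with 8 mm to spare all round.
- stand_blue_small: small blue vial stand, a round dish fixed to the desk: 57 mm outside diameter, blue rim 14 mm high and 8 mm thick, round recess 41 mm wide whose bare metal floor lies 6 mm above the desk. Origin: centre of its underside at desk height (z = 0), z up. The small blue vial belongs in it, with 8 mm to spare all round.
- stand_orange_large: large orange vial stand, a round dish fixed to the desk: 74 mm outside diameter, orange rim 14 mm high and 8 mm thick, round recess 58 mm wide whose bare metal floor lies 6 mm above the desk. Origin: centre of its underside at desk height (z = 0), z up. The large orange vial belongs in it, with 8 mm to spare all round.
- stand_orange_small: small orange vial stand, a round dish fixed to the desk: 57 mm outside diameter, orange rim 14 mm high and 8 mm thick, round recess 41 mm wide whose bare metal floor lies 6 mm above the desk. Origin: centre of its underside at desk height (z = 0), z up. The small orange vial belongs in it, with 8 mm to spare all round.
- glue_stick: bystander: glue stick standing loose among the vials, white with a green band and a green cap, 26 mm in diameter, 82 mm tall. Origin: centre of its underside, z up.
There are look-alikes about, which are no part of the job. Leave any purple look-alike of the vial_blue_large alone.

How it is judged:
On the way, in this order (a step that is already met when the one before it is completed fails the run):
1. both blue vials stand in their own blue stands (horizontal distance between vial_blue_large and stand_blue_large below 0.0105 m and z of vial_blue_large in the frame of stand_blue_large below 0.009 m and angle between each of vial_blue_large, vial_blue_small's own z axis and vertical below 0.12 rad and horizontal distance between vial_blue_small and stand_blue_small below 0.0105 m and z of vial_blue_small in the frame of stand_blue_small below 0.009 m), for 0.2 s.
2. both orange vials stand in their own orange stands as well (all of step 1 and horizontal distance between vial_orange_large and stand_orange_large below 0.0105 m and z of vial_orange_large in the frame of stand_orange_large below 0.009 m and angle between each of vial_orange_large, vial_orange_small's own z axis and vertical below 0.12 rad and horizontal distance between vial_orange_small and stand_orange_small below 0.0105 m and z of vial_orange_small in the frame of stand_orange_small below 0.009 m), for 0.2 s.
At the end, for the whole second after the job is handed in: Every vial stands upright (within 0.12 rad) on the floor of the stand of its own colour and size, its axis within 10.5 mm of the stand's axis and its underside less than 9 mm above the stand's underside, released and at rest (all of step 2 and linear speed of each of vial_blue_large, vial_blue_small, vial_orange_large, vial_orange_small below 0.02 m/s and contact force between the fingers and vial_blue_large below 0.05 N and contact force between the fingers and vial_blue_small below 0.05 N and contact force between the fingers and vial_orange_large below 0.05 N and contact force between the fingers and vial_orange_small below 0.05 N); the robot touches nothing.
It fails at once if an orange vial is moved (more than 20 mm) before both blue vials stand in their own stands (distance of any of vial_orange_large, vial_orange_small from where it was at the start of the episode above 0.02 m and not (horizontal distance between vial_blue_large and stand_blue_large below 0.0105 m and z of vial_blue_large in the frame of stand_blue_large below 0.009 m and angle between each of vial_blue_large, vial_blue_small's own z axis and vertical below 0.12 rad and horizontal distance between vial_blue_small and stand_blue_small below 0.0105 m and z of vial_blue_small in the frame of stand_blue_small below 0.009 m)).
It fails at once if a vial is dropped: out of the fingers with its underside more than 22 mm above the desk ((height (world z) of vial_blue_large above 0.022 m and contact force between the fingers and vial_blue_large below 0.01 N) or (height (world z) of vial_blue_small above 0.022 m and contact force between the fingers and vial_blue_small below 0.01 N) or (height (world z) of vial_orange_large above 0.022 m and contact force between the fingers and vial_orange_large below 0.01 N) or (height (world z) of vial_orange_small above 0.022 m and contact force between the fingers and vial_orange_small below 0.01 N)).
It fails at once if a vial or the glue stick is tipped over (more than 0.7 rad) (angle between any of vial_blue_large, vial_blue_small, vial_orange_large, vial_orange_small, glue_stick's own z axis and vertical above 0.7 rad).
It also fails if it takes over 109 s, if anything falls off the work surface, if the arm or the gripper's body presses on something with over 40 N, if the wrist force passes 120 N, or if a joint passes its speed limit or range.

ROBOT

A 6-joint arm with a two-finger parallel gripper is mounted at the origin on the work surface. World frame = base frame: x ahead of the robot, y to its left, z up, the work surface at z = 0. Lengths are in m, angles in rad, forces in N, time in s.
With the tool pointing down it reaches from about 0.375 to 0.75 m from the base axis. Payload 9 kg.
Tool frame: the origin (TCP) lies between the finger pads; the fingertips stand tip_extent ahead of it and the grasp point (between the pads) lies 2 mm behind it (tip_extent is the distance from the TCP to the fingertips, in m); z points along the fingers, y is the line along which they close (so a half turn about z gives the same grasp; the last joint's range is limited). The gripper opens to 85 mm and grips with 20 to 120 N. Pads are 22 mm wide; open, the fingers measure 114 mm over their backs; the gripper's body (76 mm by 85 mm) begins 54 mm behind the grasp point. The pads swing forward as they close: fully open they stand 13 mm farther back than shut.
Start: joints at [1.093, 0.104, 0.097, 1.564, 0, 1.353], TCP at [0.154, 0.58, 0.217] pointing down, gripper open.
Joint ranges: [-2.99, 2.99], [-0.84, 1.86], [-1.1, 1.16], [-1.84, 2.11], [-1.51, 1.56], [-3.14, 3.14]. Speed limits (rad/s): [2.22, 2.22, 2.57, 3.14, 3.14, 3.14].

INTERFACE

Orientations are given as a unit quaternion [w, x, y, z].
In Python, from bench import sense, grab_frame, calibration, job_done, tip_extent gives the robot as it stands.
- The arm moves only by the tool jog_arm, never from a script. Its argument "moves" is a list of rows, each an object with "translation": the shift along the world's x, y, z as a fraction of full scale, a list of three; "turn": the turn about the world's z as a fraction of full scale. A call has 1 to 8 rows; each row is the pose to reach, as a shift and turn from the pose commanded when the call began; what a row does not reach only later rows make up. Full scale, the value 1, is 50 cm for a shift and 0.5 rad for a turn. A row lasts 1/12 s, in which the tool goes at most 41.7 mm and 7.16 degrees, less where a joint would pass 70% of its speed; a pose out of reach is approached as far as the arm can. A call with a number of a shift or a turn outside -1 to 1 is refused whole. A call with a gripper value outside its range is refused whole. "gripper" is the opening, from 0 (shut) to 1 (fully open), set as the call begins (left out, the last holds). The fingers move at their own pace and stop on an object; "squeeze" is the grip in N (left out, the last holds). Time passes only in rows, so rows that repeat a pose let the fingers close. It gives the time, the measured TCP pose, the force, the opening and the grip force at its end, in the units of the state.
- sense(): the state, without advancing time (a new reading comes with each control period).
- grab_frame(name): name is "scene" or "top"; returns the picture (420x560x3 uint8, blue, green, red); there is no depth.
- calibration(name): a dict with "vfov" (degrees; the focal length in pixels is half the picture's height over the tangent of half this angle, whatever the lens; pixels are square), "cx", "cy" (the principal point, pixels), "k1" (the pictures are not rectified: a ray, as slopes to the right and down, at radius r is drawn at 1 + k1 r^2 times it, then the intrinsics apply), "R" (3x3) and "t" (3): a world point X has camera coordinates R X + t. Camera axes: x right, y down, z forward; pixel columns grow to the right and rows downward; lengths in m; the calibration is good to about 2 mm. A picture is of the moment at which its call begins. calibration takes no time and is no camera call.
- job_done(): hands the job in; it is judged then, once.
The state is a dict: "time": time; "joints": joint angles; "qvel": joint speeds; "joint_efforts": joint torques, N m; "tcp_pos": TCP position; "eef_rot": TCP orientation; "contact_force": force on the tool from outside, world axes, zero at the start; "ft_torque": the same for the moment, N m; "gripper_width": finger opening in m; "finger_force": force on a finger pad.
Only numpy, scipy, OpenCV 4.12 (cv2) and the standard library are available. Lean on these libraries where they do the work, as an engineer would, in place of code of your own. Each camera call takes 0.05 s, during which the arm holds its last target. There are 200 camera calls.

## Working session

There is one attempt and no reset: what is moved stays moved. The work goes in short steps, Python scripts to look and compute and a tool call to move; the robot and the scene stay as the last step left them, time stands still between calls to the robot, and variables do not carry over. Pictures are saved under pics/ and viewed, at most 17 in all, crops included, and the job is handed in when it is done.

Besides the shell and the picture viewer there is one more tool, called as a command line: name --argument value ..., lists and objects as JSON in quotes. jog_arm: Moves the arm, as the interface text tells. Shift numbers are shares of 50 cm and turn numbers shares of 0.5 rad, none past 1 either way. Its arguments: {"type":"object","properties":{"moves":{"type":"array"},"gripper":{"type":"number"},"squeeze":{"type":"number"}},"required":["moves"]}

```bash
mkdir -p pics
python3 - <<'E'
from bench import *
import cv2
for n in ("scene","top"):
    f=grab_frame(n); cv2.imwrite(f"pics/{n}0.png",f); c=calibration(n); print(n,c)
s=sense(); print({k:s[k] for k in("time","tcp_pos","eef_rot","gripper_width")}, tip_extent if not callable(tip_extent) else tip_extent())
E
```

```text
scene {'vfov': 57.82532740274594, 'cx': 274.93303267079443, 'cy': 200.16271556004193, 'k1': -0.05698265487895209, 'R': array([[ 3.31077340e-01,  9.43603616e-01, -1.04686564e-04],
       [ 6.91487874e-01, -2.42694275e-01, -6.80399889e-01],
       [-6.42053202e-01,  2.25192596e-01, -7.32841034e-01]]), 't': array([-0.21875296, -0.27035855,  1.06960231])}
top {'vfov': 42.61578719332756, 'cx': 279.1352669447759, 'cy': 209.52845759339982, 'k1': -0.2109130236238334, 'R': array([[ 0.00701792, -0.9997768 , -0.01992715],
       [-0.99472186, -0.00493967, -0.10248908],
       [ 0.10236777,  0.02054124, -0.99453451]]), 't': array([0.06572434, 0.47984186, 1.33287578])}
{'time': 0.1, 'tcp_pos': array([0.15397121, 0.57958237, 0.21629069]), 'eef_rot': array([-2.02553566e-04,  1.29538637e-01,  9.91574193e-01, -5.66064928e-04]), 'gripper_width': 0.08524920132052548} 0.017
```

View pics/top0.png

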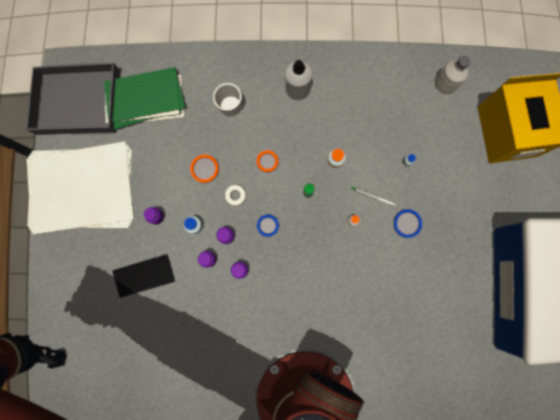

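View pics/scene0.png

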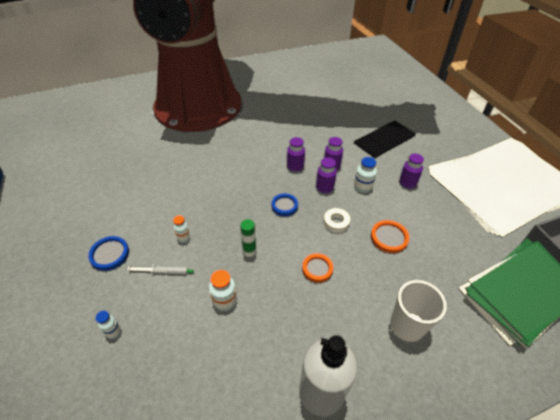

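The top view shows the large blue vial at (193,224) next to purple look-alikes at (153,215), (225,235) and (207,259). The small blue vial is at (410,159), the large orange at (337,157) and the small orange at (354,220). The stands are at (407,223) blue large, (268,225) blue small, (204,168) orange large and (267,161) orange small. The glue stick is at (309,190).

```bash
cat > h.py <<'E'
import numpy as np, cv2
from bench import *
def plane(cam,u,v,z):
    c=calibration(cam); f=210/np.tan(np.radians(c["vfov"])/2)
    K=np.array([[f,0,c["cx"]],[0,f,c["cy"]],[0,0,1]])
    x,y=cv2.undistortPoints(np.array([[[u,v]]],float),K,np.array([c["k1"],0,0,0,0.]))[0,0]
    d=c["R"].T@[x,y,1]; o=-c["R"].T@c["t"]; return (o+d*(z-o[2])/d[2])[:2]
def blobs(img):
    h=cv2.cvtColor(img,cv2.COLOR_BGR2HSV); out=[]
    for n,lo,hi in(("blue",(105,150,60),(122,255,255)),("orange",(3,170,90),(16,255,255)),("purple",(130,120,40),(155,255,255)),("green",(60,120,30),(85,255,255))):
        m=cv2.inRange(h,lo,hi); k,l,s,c=cv2.connectedComponentsWithStats(m)
        for i in range(1,k):
            if s[i][4]>=12: out.append((n,s[i],c[i]))
    return out
E
python3 - <<'E'
from h import *
for cam in("top","scene"):
    im=cv2.imread(f"pics/{cam}0.png")
    for n,s,c in blobs(im):
        x0,y0,w,h,a=s; b=(x0+(w-1)/2,y0+(h-1)/2)
        if x0>440 and cam=="top": continue
        print(cam,n,"bb",s[:4],a,"c",c.round(1),*[f"z{z}:{plane(cam,*b,z).round(4)}" for z in(.014,.058,.073,.082)])
im=cv2.imread("pics/top0.png")[140:290,130:440]; cv2.imwrite("pics/t1.png",cv2.resize(im,(790,382),interpolation=cv2.INTER_CUBIC))
E
```

```text
top blue bb [409 155   6   6] 33 c [411.4 157.6] z0.014:[ 0.6181 -0.2739] z0.058:[ 0.6091 -0.2638] z0.073:[ 0.6061 -0.2603] z0.082:[ 0.6042 -0.2582]
top blue bb [394 210  28  27] 179 c [407.5 222.8] z0.014:[ 0.4476 -0.2597] z0.058:[ 0.4441 -0.25  ] z0.073:[ 0.443  -0.2467] z0.082:[ 0.4423 -0.2447]
top blue bb [257 215  22  21] 131 c [267.5 224.9] z0.014:[0.441  0.0981] z0.058:[0.4377 0.0962] z0.073:[0.4366 0.0956] z0.082:[0.436  0.0952]
top blue bb [185 218  11  11] 101 c [190.1 223.2] z0.014:[0.4448 0.2969] z0.058:[0.4414 0.2886] z0.073:[0.4403 0.2858] z0.082:[0.4396 0.2841]
top orange bb [332 149  12  12] 110 c [337.4 154.5] z0.014:[ 0.6239 -0.0806] z0.058:[ 0.6148 -0.0767] z0.073:[ 0.6117 -0.0754] z0.082:[ 0.6098 -0.0746]
top orange bb [257 151  21  21] 170 c [267.  160.6] z0.014:[0.606 0.101] z0.058:[0.5974 0.099 ] z0.073:[0.5945 0.0983] z0.082:[0.5927 0.0979]
top orange bb [191 155  27  28] 228 c [204. 168.] z0.014:[0.5863 0.2639] z0.058:[0.5783 0.2567] z0.073:[0.5756 0.2542] z0.082:[0.574  0.2527]
top orange bb [352 215   7   8] 44 c [354.8 218.8] z0.014:[ 0.4586 -0.1243] z0.05
[... 3200 characters left out ...]
 175.9] z0.014:[0.46   0.3966] z0.058:[0.4965 0.3593] z0.073:[0.509  0.3465] z0.082:[0.5164 0.3389]
scene green bb [241 220  13  15] 164 c [247.2 226.9] z0.014:[0.4828 0.004 ] z0.058:[ 0.5176 -0.0038] z0.073:[ 0.5294 -0.0065] z0.082:[ 0.5366 -0.0081]
scene green bb [467 239  93 106] 4890 c [523.1 289.5] z0.014:[0.7782 0.4023] z0.058:[0.7908 0.3646] z0.073:[0.7951 0.3517] z0.082:[0.7977 0.344 ]
scene green bb [243 242  12  10] 83 c [248.9 246.5] z0.014:[ 0.5291 -0.0068] z0.058:[ 0.5604 -0.0138] z0.073:[ 0.5711 -0.0162] z0.082:[ 0.5775 -0.0176]
scene green bb [187 270   6   3] 14 c [189.5 271. ] z0.014:[ 0.5461 -0.1228] z0.058:[ 0.5761 -0.1211] z0.073:[ 0.5864 -0.1205] z0.082:[ 0.5925 -0.1201]
```

View pics/t1.png

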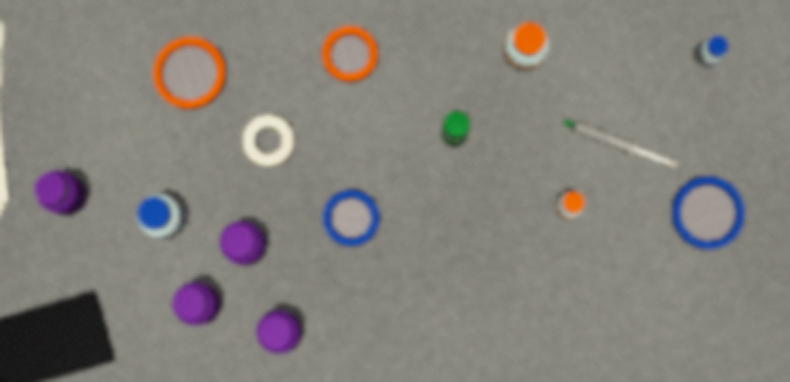

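jog_arm --moves '[{"translation": [0.576,-0.588,0],"turn": 1},{"translation": [0.576,-0.588,0],"turn": 1},{"translation": [0.576,-0.588,0],"turn": 1},{"translation": [0.576,-0.588,0],"turn": 1},{"translation": [0.576,-0.588,0],"turn": 1},{"translation": [0.576,-0.588,0],"turn": 1},{"translation": [0.576,-0.588,0],"turn": 1},{"translation": [0.576,-0.588,0],"turn": 1}]' --gripper 0.75 --squeeze 30

```text
time: 0.77
tcp_pos: [0.3791, 0.3496, 0.2168]
eef_rot: [-0.0, -0.12, 0.993, 0.0]
contact_force: [0.6, 0.5, -0.2]
gripper_width: 0.0642
finger_force: 0.0
```

jog_arm --moves '[{"translation": [0.126,-0.128,-0.15],"turn": 0.8},{"translation": [0.126,-0.128,-0.15],"turn": 0.8},{"translation": [0.126,-0.128,-0.15],"turn": 0.8},{"translation": [0.126,-0.128,-0.15],"turn": 0.8},{"translation": [0.126,-0.128,-0.15],"turn": 0.8},{"translation": [0.126,-0.128,-0.15],"turn": 0.8},{"translation": [0.126,-0.128,-0.15],"turn": 0.8},{"translation": [0.126,-0.128,-0.15],"turn": 0.8}]'

```text
time: 1.43
tcp_pos: [0.4412, 0.2882, 0.143]
eef_rot: [0.001, -0.315, 0.949, 0.0]
contact_force: [0.3, 0.4, 0.3]
gripper_width: 0.064
finger_force: 0.0
```

Run:
```python
from h import *
a=grab_frame("scene")[80:240,270:470]; b=grab_frame("top")[150:310,110:310]
cv2.imwrite("pics/p2.png",cv2.resize(np.hstack([a,b]),(800,320),interpolation=cv2.INTER_CUBIC)); print(sense()["tcp_pos"])
```

```text
[0.44118758 0.28807203 0.14280891]
```

View pics/p2.png

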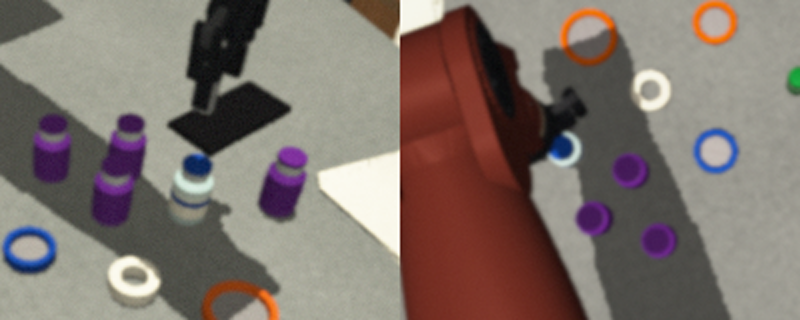

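The scene crop shows the gripper above and slightly behind the blue vial, which is at crop (193,188), with fingertips near (205,105). I'll project the expected fingertips to check this.

```bash
cat >> h.py <<'E'
def proj(cam,P):
    c=calibration(cam); f=210/np.tan(np.radians(c["vfov"])/2)
    K=np.array([[f,0,c["cx"]],[0,f,c["cy"]],[0,0,1]])
    return cv2.projectPoints(np.array(P,float).reshape(-1,1,3),cv2.Rodrigues(c["R"])[0],c["t"],K,np.array([c["k1"],0,0,0,0.]))[0][:,0]
E
python3 - <<'E'
from h import *
t=sense()["tcp_pos"]; d=np.array([-.6,.8,0])
P=[t+[0,0,-.017],t+d*.032+[0,0,-.012],t-d*.032+[0,0,-.012]]
print("scene crop",(proj("scene",P)-[270,80])*2); print("top crop",(proj("top",P)-[110,150])*2+[400,0])
a=cv2.imread("pics/p2.png")[0:200,100:300]; cv2.imwrite("pics/p3.png",cv2.resize(a,None,fx=3,fy=3))
E
```

```text
scene crop [[208.29543945 119.95207547]
 [221.76850021  99.96488088]
 [196.03377415 132.82105092]]
top crop [[549.89207382 141.71553135]
 [527.26725978 157.52473428]
 [570.95145925 125.1853089 ]]
```

View pics/p3.png

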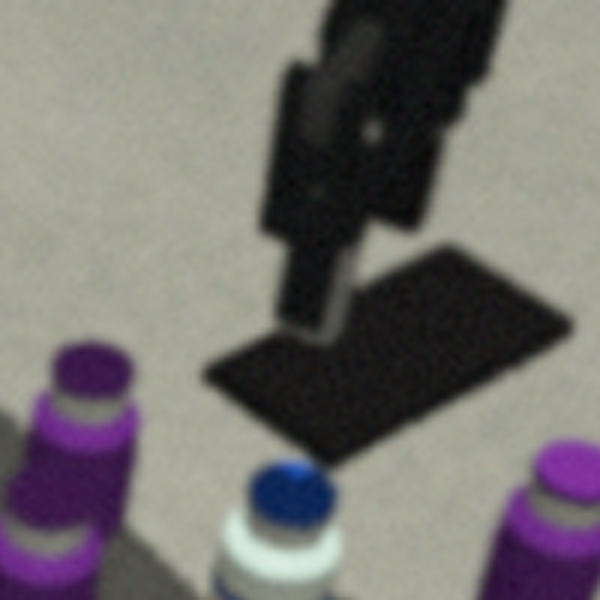

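Near tip is at p3 (310,338) but I expected about (288,399). A brightened view should show the geometry.

Run:
```python
from h import *
a=grab_frame("scene")[40:180,320:460]; b=grab_frame("top")[150:290,140:280]
im=cv2.resize(np.hstack([a,b]),(800,400),interpolation=cv2.INTER_CUBIC)
im=(255*(im/255.)**.45).astype(np.uint8)
t=sense()["tcp_pos"]; d=np.array([-.6,.8,0])
P=[t,t+d*.032,t-d*.032,t+[0,0,.1],t+[0,0,-.142]]; k=400/140
for i,(p,q) in enumerate(zip((proj("scene",P)-[320,40])*k,(proj("top",P)-[140,150])*k+[400,0])):
    for r in(p,q): cv2.drawMarker(im,tuple(int(x) for x in r),[(0,0,255),(0,255,0),(255,255,0),(0,255,255),(255,0,255)][i],0,10,1)
cv2.imwrite("pics/p4.png",im)
```

```text
(no output)
```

View pics/p4.png

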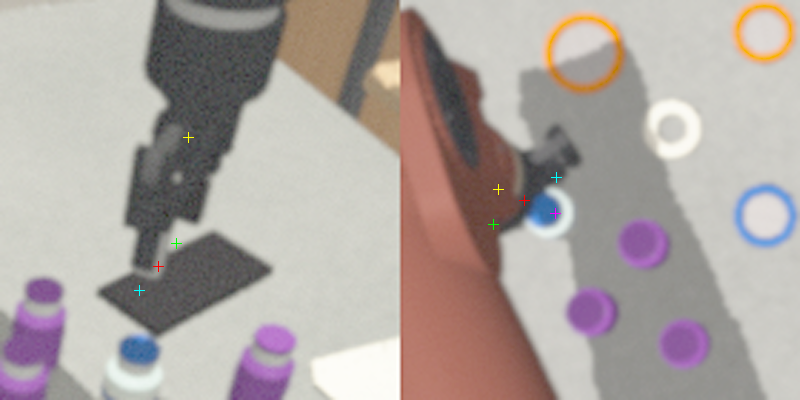

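The near finger roughly matches the projection, but its tip blends into the dark phone behind it. I'll go lower and look again against the plain desk.

jog_arm --moves '[{"translation": [0.002,-0.004,-0.08],"turn": 0},{"translation": [0.002,-0.004,-0.08],"turn": 0},{"translation": [0.002,-0.004,-0.08],"turn": 0},{"translation": [0.002,-0.004,-0.08],"turn": 0}]'

```text
time: 1.97
tcp_pos: [0.4424, 0.2856, 0.1033]
eef_rot: [0.0, -0.315, 0.949, 0.0]
contact_force: [-0.4, -0.9, 1.1]
gripper_width: 0.0639
finger_force: 0.0
```

Run:
```python
from h import *
a=grab_frame("scene")[80:220,300:440]
im=cv2.resize(a,(600,600),interpolation=cv2.INTER_CUBIC)
im=(255*(im/255.)**.45).astype(np.uint8)
s=sense(); t=s["tcp_pos"]; d=np.array([-.6,.8,0]); print(t)
P=[t,t+d*.032,t-d*.032,t+[0,0,.1],t+[0,0,-.017]]; k=600/140
for i,p in enumerate((proj("scene",P)-[300,80])*k):
    cv2.drawMarker(im,tuple(int(x) for x in p),[(0,0,255),(0,255,0),(255,255,0),(0,255,255),(255,0,255)][i],0,12,1)
cv2.imwrite("pics/p5.png",im)
```

```text
[0.44297497 0.28571386 0.1039485 ]
```

View pics/p5.png

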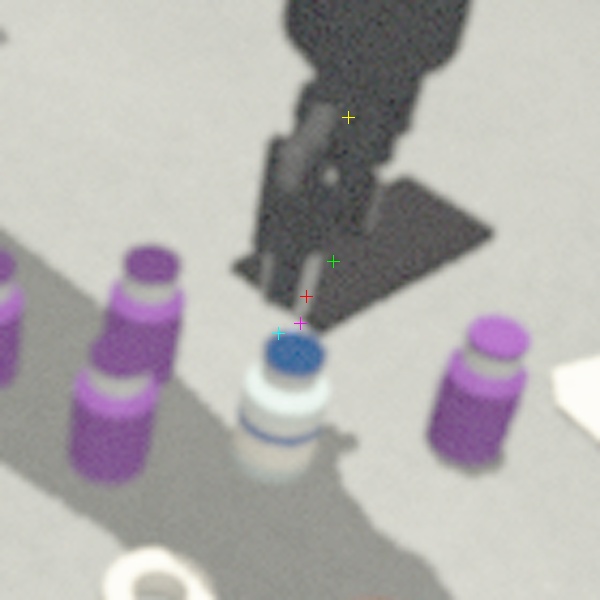

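jog_arm --moves '[{"translation": [-0.002,0,-0.08]},{"translation": [-0.002,0,-0.08]},{"translation": [-0.002,0,-0.152]},{"translation": [-0.002,0,-0.152]},{"translation": [-0.002,0,-0.152]},{"translation": [-0.002,0,-0.152]}]'

```text
schema error: expected keys translation, turn
```

jog_arm --moves '[{"translation": [0,0,0]},{"translation": [0,0,0]},{"translation": [0,0,0]},{"translation": [0,0,0]},{"translation": [0,0,0]},{"translation": [0,0,0]},{"translation": [0,0,0]},{"translation": [0,0,0]}]' --gripper 0 --squeeze 30

```text
schema error: expected keys translation, turn
```

jog_arm --moves '[{"translation": [-0.002,0,-0.08],"turn": 0},{"translation": [-0.002,0,-0.08],"turn": 0},{"translation": [-0.002,0,-0.152],"turn": 0},{"translation": [-0.002,0,-0.152],"turn": 0},{"translation": [-0.002,0,-0.152],"turn": 0},{"translation": [-0.002,0,-0.152],"turn": 0}]'

```text
time: 2.52
tcp_pos: [0.4423, 0.2857, 0.0286]
eef_rot: [0.001, -0.315, 0.949, 0.0]
contact_force: [1.4, 0.3, 0.8]
gripper_width: 0.0638
finger_force: 0.0
```

jog_arm --moves '[{"translation": [0,0,0],"turn": 0},{"translation": [0,0,0],"turn": 0},{"translation": [0,0,0],"turn": 0},{"translation": [0,0,0],"turn": 0},{"translation": [0,0,0],"turn": 0},{"translation": [0,0,0],"turn": 0},{"translation": [0,0,0],"turn": 0},{"translation": [0,0,0],"turn": 0}]' --gripper 0 --squeeze 30

```text
time: 3.18
tcp_pos: [0.4427, 0.2859, 0.0284]
eef_rot: [0.002, -0.315, 0.949, 0.0]
contact_force: [-0.9, 0.1, 7.8]
gripper_width: 0.0401
finger_force: 29.3
```

jog_arm --moves '[{"translation": [0,0,0.03],"turn": 0},{"translation": [0,0,0.08],"turn": 0},{"translation": [0,0,0.16],"turn": 0},{"translation": [0,0,0.264],"turn": 0},{"translation": [0,0,0.264],"turn": 0},{"translation": [0,0,0.264],"turn": 0}]'

```text
time: 3.68
tcp_pos: [0.4437, 0.2862, 0.1632]
eef_rot: [0.004, -0.315, 0.949, 0.0]
contact_force: [0.1, -1.0, -1.3]
gripper_width: 0.04
finger_force: 30.7
```

jog_arm --moves '[{"translation": [0.006,-0.06,0],"turn": 0},{"translation": [0.006,-0.13,0],"turn": 0},{"translation": [0.006,-0.2,0],"turn": 0},{"translation": [0.006,-0.27,0],"turn": 0},{"translation": [0.006,-0.34,0],"turn": 0},{"translation": [0.006,-0.41,0],"turn": 0},{"translation": [0.006,-0.48,0],"turn": 0},{"translation": [0.006,-0.52,0],"turn": 0}]'

```text
time: 4.35
tcp_pos: [0.4435, 0.0226, 0.1569]
eef_rot: [-0.001, -0.314, 0.949, 0.0]
contact_force: [0.9, 0.9, -1.3]
gripper_width: 0.0398
finger_force: 30.7
```

jog_arm --moves '[{"translation": [0.008,-0.07,0],"turn": 0},{"translation": [0.008,-0.14,0],"turn": 0},{"translation": [0.008,-0.21,0],"turn": 0},{"translation": [0.008,-0.28,0],"turn": 0},{"translation": [0.008,-0.35,0],"turn": 0},{"translation": [0.008,-0.42,0],"turn": 0},{"translation": [0.008,-0.49,0],"turn": 0},{"translation": [0.008,-0.53,0],"turn": 0}]'

```text
time: 5.02
tcp_pos: [0.4473, -0.2426, 0.1566]
eef_rot: [-0.0, -0.314, 0.95, 0.0]
contact_force: [-0.1, 0.3, -0.6]
gripper_width: 0.04
finger_force: 30.8
```

jog_arm --moves '[{"translation": [0,-0.046,0],"turn": 0},{"translation": [0,-0.046,0],"turn": 0},{"translation": [0,-0.046,-0.06],"turn": 0},{"translation": [0,-0.046,-0.12],"turn": 0},{"translation": [0,-0.046,-0.16],"turn": 0},{"translation": [0,-0.046,-0.16],"turn": 0},{"translation": [0,-0.046,-0.16],"turn": 0}]'

```text
time: 5.6
tcp_pos: [0.4473, -0.2614, 0.0768]
eef_rot: [-0.001, -0.315, 0.949, 0.002]
contact_force: [0.1, -0.3, -0.5]
gripper_width: 0.0398
finger_force: 30.8
```

Run:
```python
from h import *
a=grab_frame("scene")[180:300,50:190]; b=grab_frame("top")[160:280,340:480]
cv2.imwrite("pics/p6.png",cv2.resize(np.hstack([a,b]),(800,343),interpolation=cv2.INTER_CUBIC))
print(sense()["tcp_pos"])
```

```text
[ 0.4487544  -0.26285859  0.07939058]
```

View pics/p6.png

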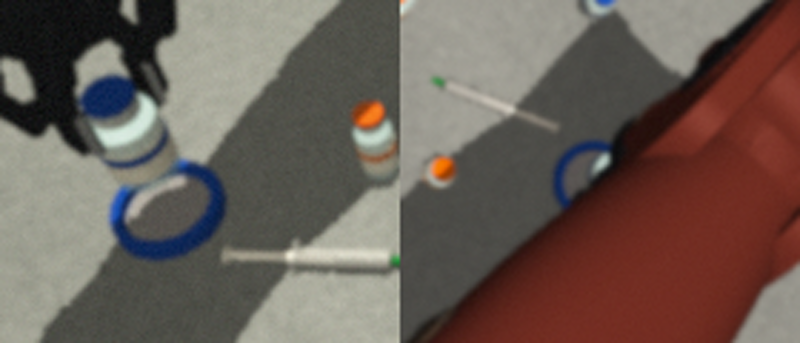

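jog_arm --moves '[{"translation": [0.002,0.001,-0.04],"turn": 0},{"translation": [0.002,0.001,-0.078],"turn": 0},{"translation": [0.002,0.001,-0.078],"turn": 0},{"translation": [0.002,0.001,-0.078],"turn": 0},{"translation": [0.002,0.001,-0.078],"turn": 0}]'

```text
time: 6.12
tcp_pos: [0.45, -0.2628, 0.041]
eef_rot: [0.0, -0.315, 0.949, -0.001]
contact_force: [0.3, 0.1, -0.9]
gripper_width: 0.0399
finger_force: 30.9
```

jog_arm --moves '[{"translation": [0,0,-0.004],"turn": 0},{"translation": [0,0,-0.004],"turn": 0},{"translation": [0,0,-0.004],"turn": 0}]'

```text
time: 6.37
tcp_pos: [0.4496, -0.2625, 0.0379]
eef_rot: [0.0, -0.315, 0.949, -0.0]
contact_force: [-0.7, 0.0, -2.2]
gripper_width: 0.0403
finger_force: 30.9
```

jog_arm --moves '[{"translation": [0,0,-0.003],"turn": 0},{"translation": [0,0,-0.006],"turn": 0},{"translation": [0,0,-0.006],"turn": 0},{"translation": [0,0,-0.006],"turn": 0}]'

```text
time: 6.7
tcp_pos: [0.4494, -0.2623, 0.0345]
eef_rot: [0.0, -0.315, 0.949, -0.0]
contact_force: [-0.4, 1.1, 4.0]
gripper_width: 0.04
finger_force: 31.4
```

Run:
```python
from h import *
a=grab_frame("scene")[190:290,60:180]
cv2.imwrite("pics/p7.png",cv2.resize(a,(720,600),interpolation=cv2.INTER_CUBIC))
s=sense(); print(s["tcp_pos"],s["contact_force"])
```

```text
[ 0.44941949 -0.26232325  0.03452818] [-1.98970861  1.55191251  5.19888614]
```

View pics/p7.png

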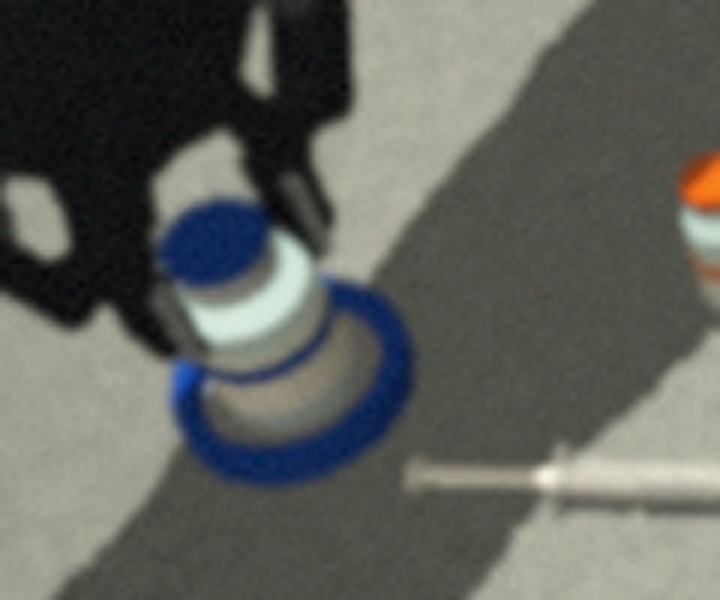

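Floor contact is confirmed at about 5 N, and the vial sits inside the rim with its base near (278,420). Releasing.

jog_arm --moves '[{"translation": [0,0,0],"turn": 0},{"translation": [0,0,0],"turn": 0},{"translation": [0,0,0],"turn": 0},{"translation": [0,0,0],"turn": 0},{"translation": [0,0,0],"turn": 0},{"translation": [0,0,0],"turn": 0}]' --gripper 0.75

```text
time: 7.25
tcp_pos: [0.4492, -0.2622, 0.034]
eef_rot: [-0.0, -0.315, 0.949, 0.0]
contact_force: [0.7, -0.8, -0.6]
gripper_width: 0.0643
finger_force: 0.0
```

jog_arm --moves '[{"translation": [0,0,0.05],"turn": 0},{"translation": [0,0,0.12],"turn": 0},{"translation": [0,0,0.2],"turn": 0},{"translation": [0.06,0,0.2],"turn": 0},{"translation": [0.14,0,0.2],"turn": 0},{"translation": [0.22,0,0.2],"turn": 0},{"translation": [0.22,0,0.2],"turn": 0},{"translation": [0.22,0,0.2],"turn": 0}]'

```text
time: 7.92
tcp_pos: [0.56, -0.2615, 0.1319]
eef_rot: [-0.001, -0.315, 0.949, 0.001]
contact_force: [-0.3, 1.3, -0.1]
gripper_width: 0.0642
finger_force: 0.0
```

```bash
cat > fit.py <<'E'
from h import *
import sys
# scene/top relative check: expected cap-top pixel for a vial at given spots vs blobs
for cam in("scene","top"):
    f=grab_frame(cam); cv2.imwrite(f"pics/{cam}_{sys.argv[1]}.png",f)
    for n,s,c in blobs(f):
        if n in("blue","orange","green") and not(cam=="top" and s[0]>440):
            b=(s[0]+(s[2]-1)/2,s[1]+(s[3]-1)/2); print(cam,n,s[[0,1,2,3,4]],*[plane(cam,*b,z).round(4) for z in(.007,.06,.075)])
s=sense(); print(s["time"],s["tcp_pos"])
E
python3 fit.py a
```

```text
scene blue [272 194  25  22 219] [0.4448 0.096 ] [0.4896 0.0785] [0.5023 0.0735]
scene blue [ 88 228   6   9  34] [ 0.3865 -0.2948] [ 0.4365 -0.2774] [ 0.4507 -0.2725]
scene blue [ 89 237  39  33 345] [ 0.451  -0.2635] [ 0.4952 -0.2489] [ 0.5078 -0.2448]
scene blue [ 96 311  12  12  99] [ 0.5819 -0.2812] [ 0.6145 -0.265 ] [ 0.6237 -0.2604]
scene orange [174 216  10   8  66] [ 0.4123 -0.1213] [ 0.4601 -0.1194] [ 0.4736 -0.1188]
scene orange [371 221  38  32 418] [0.5932 0.2622] [0.6247 0.2299] [0.6336 0.2207]
scene orange [303 254  30  28 340] [0.6113 0.1   ] [0.6412 0.0821] [0.6497 0.077 ]
scene orange [211 270  19  18 250] [ 0.5748 -0.0742] [ 0.608  -0.0765] [ 0.6174 -0.0771]
scene green [241 220  13  15 164] [0.4772 0.0052] [ 0.5192 -0.0042] [ 0.531  -0.0068]
scene green [ 468  239   92  105 4491] [0.7757 0.4099] [0.7909 0.3643] [0.7952 0.3514]
scene green [243 242  12  10  81] [ 0.5241 -0.0057] [ 0.5618 -0.0141] [ 0.5725 -0.0165]
scene green [188 270   5   3  12] [ 0.5416 -0.1222] [ 0.5778 -0.1202] [ 0.588  -0.1196]
top blue [409 155   6   6  32] [ 0.6195 -0.2755] [ 0.6087 -0.2633
[... 383 characters left out ...]
  27  28 222] [0.5875 0.265 ] [0.578  0.2563] [0.5753 0.2539]
top orange [352 216   8   7  39] [ 0.458  -0.1264] [ 0.4534 -0.12  ] [ 0.4521 -0.1181]
top orange [ 134  322   99   98 4582] [0.0664 0.3119] [0.0771 0.3014] [0.0801 0.2984]
top orange [316 346   8   5  12] [ 0.1303 -0.0355] [ 0.1384 -0.0325] [ 0.1407 -0.0317]
top orange [202 400  39  20 347] [-0.0322  0.2137] [-0.0178  0.207 ] [-0.0137  0.2051]
top green [ 113   68   72   61 2776] [0.7809 0.4223] [0.7639 0.4075] [0.759  0.4033]
top green [105  81   5  19  49] [0.8071 0.5414] [0.789 0.522] [0.7839 0.5165]
top green [304 184  10  10  78] [ 0.536 -0.006] [ 0.5284 -0.0042] [ 0.5262 -0.0037]
8.0167 [ 0.55875744 -0.26194802  0.13378171]
```

jog_arm --moves '[{"translation": [0.07,-0.007,0],"turn": 0},{"translation": [0.104,-0.007,0],"turn": 0},{"translation": [0.104,-0.007,0],"turn": 0},{"translation": [0.104,-0.007,0],"turn": 0},{"translation": [0.104,-0.007,0],"turn": 0}]' --gripper 0.5

```text
time: 8.43
tcp_pos: [0.6104, -0.2659, 0.135]
eef_rot: [0.0, -0.314, 0.949, -0.0]
contact_force: [-0.1, 0.4, -0.1]
gripper_width: 0.0427
finger_force: 0.0
```

Run:
```python
from h import *
a=grab_frame("scene"); s=sense(); t=s["tcp_pos"]; print(t)
for p,c in zip(proj("scene",[t,t+[0,0,-.1],[.4495,-.2624,.006],[.4495,-.2624,.079]]),((0,0,255),(0,255,0),(255,255,0),(255,255,0))):
    pass
a=a[200:350,60:210]; k=4
im=cv2.resize(a,(600,600),interpolation=cv2.INTER_CUBIC)
for p in proj("scene",[[.611,-.2656,.058],[.4495,-.2624,.079],[.4495,-.2624,.014],t]): cv2.drawMarker(im,tuple(int(x) for x in (p-[60,200])*k),(0,0,255),0,10,1)
cv2.imwrite("pics/p8.png",im)
```

```text
[ 0.61037418 -0.26597029  0.13500155]
```

View pics/p8.png

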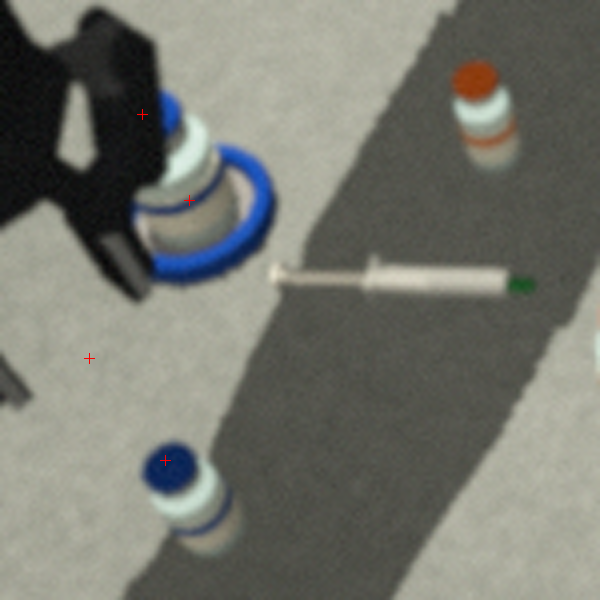

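jog_arm --moves '[{"translation": [0.002,0.002,-0.07],"turn": 0},{"translation": [0.002,0.002,-0.14],"turn": 0},{"translation": [0.002,0.002,-0.19],"turn": 0},{"translation": [0.002,0.002,-0.212],"turn": 0},{"translation": [0.002,0.002,-0.212],"turn": 0},{"translation": [0.002,0.002,-0.212],"turn": 0},{"translation": [0.002,0.002,-0.212],"turn": 0}]'

```text
time: 9.07
tcp_pos: [0.6133, -0.2656, 0.0308]
eef_rot: [0.001, -0.315, 0.949, -0.001]
contact_force: [0.8, -0.3, 0.3]
gripper_width: 0.0426
finger_force: 0.0
```

jog_arm --moves '[{"translation": [0,0,0],"turn": 0},{"translation": [0,0,0],"turn": 0},{"translation": [0,0,0],"turn": 0},{"translation": [0,0,0],"turn": 0},{"translation": [0,0,0],"turn": 0},{"translation": [0,0,0],"turn": 0},{"translation": [0,0,0],"turn": 0},{"translation": [0,0,0],"turn": 0}]' --gripper 0 --squeeze 25

```text
time: 9.73
tcp_pos: [0.6134, -0.2653, 0.0301]
eef_rot: [0.001, -0.315, 0.949, -0.001]
contact_force: [-1.1, 0.3, 7.6]
gripper_width: 0.0189
finger_force: 24.2
```

Width 18.9 mm is too narrow for the 25 mm body, so I'll look.

Run:
```python
from h import *
a=grab_frame("scene")[260:360,50:170]
im=cv2.resize(a,(720,600),interpolation=cv2.INTER_CUBIC); im=(255*(im/255.)**.6).astype(np.uint8)
cv2.imwrite("pics/p9.png",im)
```

View pics/p9.png

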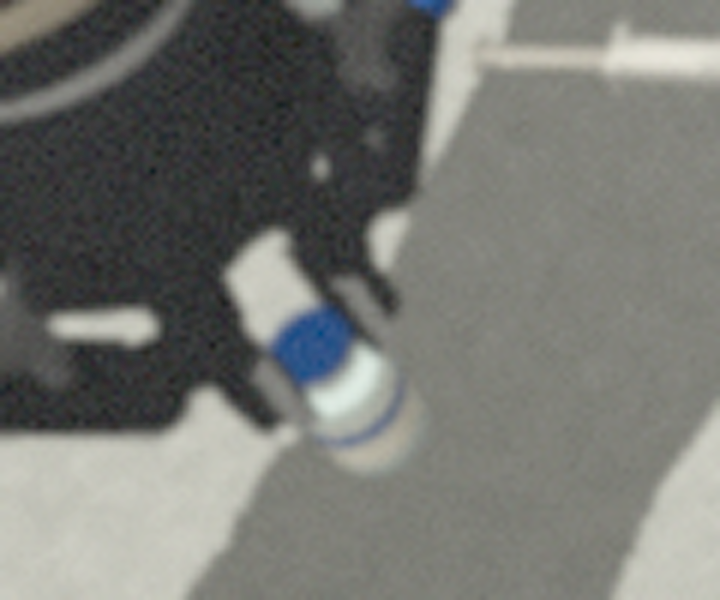

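Run:
```python
from h import *
u=np.array([337,382])/6+[50,260]
for z in(.01,.015,.02,.03,.04): print(z,plane("scene",*u,z).round(4))
for nm,uv in(("captop",(312,340)),("bottom",(372,452))):
    w=np.array(uv)/6+[50,260]; print(nm,[plane("scene",*w,z).round(4) for z in(0,.058)])
print(proj("scene",[[.6134,-.2653,z] for z in(0,.013,.03,.058)]).round(1)*6-np.array([300,1560]))
```

```text
0.01 [ 0.5994 -0.2734]
0.015 [ 0.6023 -0.272 ]
0.02 [ 0.6053 -0.2705]
0.03 [ 0.6112 -0.2676]
0.04 [ 0.617  -0.2646]
captop [array([ 0.5782, -0.2825]), array([ 0.6138, -0.2649])]
bottom [array([ 0.6177, -0.2683]), array([ 0.6494, -0.252 ])]
[[382.2 434.4]
 [366.6 414.6]
 [346.2 387. ]
 [310.2 339. ]]
```

The vial is centred, but the tips are near z=0.033, so the pads hold the cap and neck. I'll reopen and regrip lower, watching the force.

jog_arm --moves '[{"translation": [0,0,0],"turn": 0},{"translation": [0,0,0],"turn": 0},{"translation": [0,0,0],"turn": 0},{"translation": [0,0,0],"turn": 0},{"translation": [0,0,-0.01],"turn": 0},{"translation": [0,0,-0.02],"turn": 0},{"translation": [0,0,-0.02],"turn": 0}]' --gripper 0.5

```text
time: 10.37
tcp_pos: [0.6114, -0.2641, 0.0163]
eef_rot: [-0.001, -0.315, 0.949, 0.001]
contact_force: [0.6, 0.5, -0.7]
gripper_width: 0.043
finger_force: 0.0
```

jog_arm --moves '[{"translation": [0,0,0],"turn": 0},{"translation": [0,0,0],"turn": 0},{"translation": [0,0,0],"turn": 0},{"translation": [0,0,0],"turn": 0},{"translation": [0,0,0],"turn": 0},{"translation": [0,0,0],"turn": 0}]' --gripper 0

```text
time: 10.87
tcp_pos: [0.6123, -0.2647, 0.0182]
eef_rot: [0.0, -0.315, 0.949, -0.0]
contact_force: [-0.0, 0.8, 0.1]
gripper_width: 0.0234
finger_force: 24.5
```

jog_arm --moves '[{"translation": [0,0,0.03],"turn": 0},{"translation": [0,0,0.08],"turn": 0},{"translation": [0,0,0.16],"turn": 0},{"translation": [0,0,0.24],"turn": 0},{"translation": [0,0,0.284],"turn": 0},{"translation": [0,0,0.284],"turn": 0}]'

```text
time: 11.37
tcp_pos: [0.6147, -0.2664, 0.1674]
eef_rot: [0.003, -0.315, 0.949, -0.004]
contact_force: [1.3, 0.6, 0.1]
gripper_width: 0.0233
finger_force: 24.6
```

jog_arm --moves '[{"translation": [-0.022,0.048,0],"turn": 0},{"translation": [-0.052,0.112,0],"turn": 0},{"translation": [-0.083,0.178,0],"turn": 0},{"translation": [-0.115,0.246,0],"turn": 0},{"translation": [-0.147,0.314,0],"turn": 0},{"translation": [-0.179,0.382,0],"turn": 0},{"translation": [-0.21,0.45,0],"turn": 0},{"translation": [-0.238,0.51,0],"turn": 0}]'

```text
time: 12.03
tcp_pos: [0.4919, -0.0079, 0.1596]
eef_rot: [-0.0, -0.315, 0.949, 0.0]
contact_force: [0.1, 0.3, 0.4]
gripper_width: 0.0235
finger_force: 24.7
```

jog_arm --moves '[{"translation": [-0.03,0.065,0],"turn": 0},{"translation": [-0.06,0.13,0],"turn": 0},{"translation": [-0.09,0.19,0],"turn": 0},{"translation": [-0.1,0.214,0],"turn": 0},{"translation": [-0.1,0.214,0],"turn": 0},{"translation": [-0.1,0.214,0],"turn": 0}]'

```text
time: 12.53
tcp_pos: [0.4432, 0.0976, 0.1599]
eef_rot: [0.0, -0.315, 0.949, -0.0]
contact_force: [0.1, 0.1, -0.5]
gripper_width: 0.0232
finger_force: 24.7
```

jog_arm --moves '[{"translation": [0,0,-0.06],"turn": 0},{"translation": [0,0,-0.13],"turn": 0},{"translation": [0,0,-0.19],"turn": 0},{"translation": [0,0,-0.23],"turn": 0},{"translation": [0,0,-0.256],"turn": 0},{"translation": [0,0,-0.256],"turn": 0},{"translation": [0,0,-0.256],"turn": 0},{"translation": [0,0,-0.256],"turn": 0}]'

```text
time: 13.2
tcp_pos: [0.4442, 0.0967, 0.0331]
eef_rot: [0.001, -0.314, 0.949, -0.0]
contact_force: [0.7, -0.6, -0.2]
gripper_width: 0.0233
finger_force: 24.7
```

jog_arm --moves '[{"translation": [0,0,-0.004],"turn": 0},{"translation": [0,0,-0.008],"turn": 0},{"translation": [0,0,-0.008],"turn": 0},{"translation": [0,0,-0.008],"turn": 0}]'

```text
time: 13.53
tcp_pos: [0.4434, 0.0973, 0.0284]
eef_rot: [0.0, -0.315, 0.949, -0.0]
contact_force: [0.3, 0.2, 0.0]
gripper_width: 0.0234
finger_force: 24.7
```

jog_arm --moves '[{"translation": [0,0,-0.003],"turn": 0},{"translation": [0,0,-0.006],"turn": 0},{"translation": [0,0,-0.008],"turn": 0},{"translation": [0,0,-0.008],"turn": 0},{"translation": [0,0,-0.008],"turn": 0}]'

```text
time: 13.95
tcp_pos: [0.4431, 0.0974, 0.024]
eef_rot: [-0.0, -0.315, 0.949, 0.0]
contact_force: [0.1, 0.4, -0.4]
gripper_width: 0.0235
finger_force: 24.7
```

Run:
```python
from h import *
a=grab_frame("scene")[150:250,230:350]
im=cv2.resize(a,(720,600),interpolation=cv2.INTER_CUBIC); im=(255*(im/255.)**.6).astype(np.uint8)
cv2.imwrite("pics/p10.png",im); s=sense(); print(s["tcp_pos"],s["contact_force"])
```

```text
[0.44321221 0.09734323 0.02404105] [ 0.12395333 -0.28422849 -0.16054656]
```

View pics/p10.png

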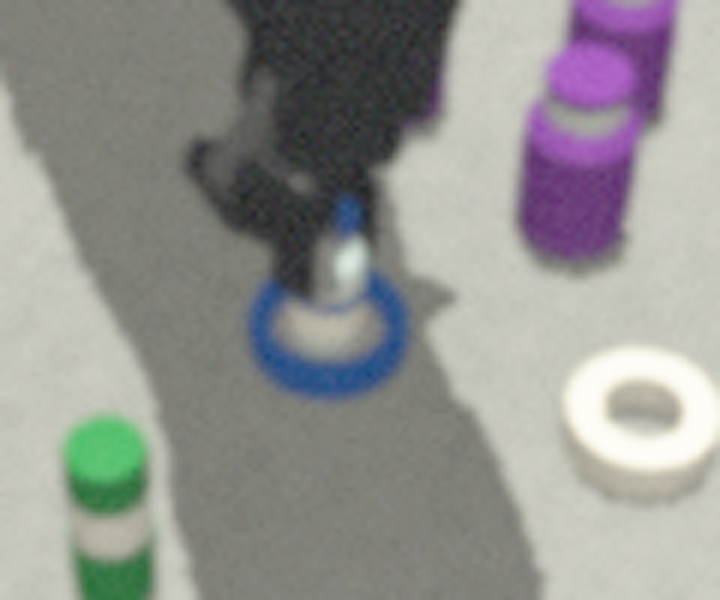

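The vial is centred in the blue rim around (330,330) with no floor contact yet. Lowering further.

jog_arm --moves '[{"translation": [0,0,-0.002],"turn": 0},{"translation": [0,0,-0.003],"turn": 0},{"translation": [0,0,-0.003],"turn": 0},{"translation": [0,0,-0.003],"turn": 0}]'

```text
time: 14.33
tcp_pos: [0.4437, 0.0975, 0.0236]
eef_rot: [0.0, -0.315, 0.949, -0.0]
contact_force: [-3.5, 0.8, 9.2]
gripper_width: 0.0235
finger_force: 25.5
```

jog_arm --moves '[{"translation": [0,0,0.001],"turn": 0},{"translation": [0,0,0.001],"turn": 0},{"translation": [0,0,0.001],"turn": 0},{"translation": [0,0,0.001],"turn": 0},{"translation": [0,0,0.001],"turn": 0},{"translation": [0,0,0.001],"turn": 0}]' --gripper 0.5

```text
time: 14.83
tcp_pos: [0.4432, 0.0973, 0.0229]
eef_rot: [-0.0, -0.315, 0.949, 0.0]
contact_force: [0.3, -0.0, -0.5]
gripper_width: 0.0431
finger_force: 0.0
```

jog_arm --moves '[{"translation": [0,0,0.04],"turn": 0},{"translation": [0,0,0.1],"turn": 0},{"translation": [0,0,0.18],"turn": 0},{"translation": [0,0,0.26],"turn": 0},{"translation": [0.05,-0.05,0.29],"turn": 0},{"translation": [0.1,-0.1,0.29],"turn": 0},{"translation": [0.15,-0.15,0.29],"turn": 0},{"translation": [0.2,-0.2,0.29],"turn": 0}]' --gripper 0.75

```text
time: 15.5
tcp_pos: [0.5446, -0.004, 0.1685]
eef_rot: [0.001, -0.315, 0.949, -0.0]
contact_force: [1.0, 0.2, 0.8]
gripper_width: 0.0639
finger_force: 0.0
```

jog_arm --moves '[{"translation": [0.05,-0.05,0],"turn": 0},{"translation": [0.1,-0.1,0],"turn": 0},{"translation": [0.142,-0.149,0],"turn": 0},{"translation": [0.142,-0.149,0],"turn": 0},{"translation": [0.142,-0.149,0],"turn": 0},{"translation": [0.142,-0.149,0],"turn": 0}]'

```text
time: 16.0
tcp_pos: [0.6138, -0.0769, 0.1677]
eef_rot: [-0.0, -0.315, 0.949, 0.0]
contact_force: [0.6, 0.0, 0.7]
gripper_width: 0.0639
finger_force: 0.0
```

```bash
python3 fit.py b | grep -v green
python3 - <<'E'
from h import *
f=cv2.imread("pics/scene_b.png"); a=f[170:290,220:340]; b=f[200:320,60:180]
cv2.imwrite("pics/p11.png",cv2.resize(np.hstack([a,b]),(800,400),interpolation=cv2.INTER_CUBIC))
E
```

```text
scene blue [281 183   8   7  47] [0.3935 0.1161] [0.4429 0.0968] [0.4569 0.0913]
scene blue [272 196  25  20 187] [0.4474 0.095 ] [0.492  0.0776] [0.5046 0.0726]
scene blue [ 88 223  17  14 178] [ 0.3835 -0.284 ] [ 0.4338 -0.2676] [ 0.448  -0.2629]
scene blue [ 89 237  39  33 343] [ 0.451  -0.2635] [ 0.4952 -0.2489] [ 0.5078 -0.2448]
scene orange [372 221  37  32 405] [0.5935 0.2632] [0.625  0.2307] [0.6339 0.2215]
scene orange [303 254  30  28 329] [0.6113 0.1   ] [0.6412 0.0821] [0.6497 0.077 ]
scene orange [211 270  19  17 242] [ 0.5738 -0.0739] [ 0.6071 -0.0762] [ 0.6165 -0.0769]
top blue [394 210  28  27 284] [ 0.4482 -0.2612] [ 0.444  -0.2495] [ 0.4428 -0.2462]
top blue [257 215  13  19  60] [0.444  0.1099] [0.44   0.1072] [0.4388 0.1065]
top blue [264 220   4   6  19] [0.4479 0.1036] [0.4437 0.1011] [0.4425 0.1004]
top orange [  189    37   224   383 22060] [0.4343 0.0142] [0.4307 0.0152] [0.4296 0.0155]
top orange [257 151  21  21 168] [0.6074 0.1013] [0.597  0.0989] [0.5941 0.0983]
top orange [191 155  27  28 221] [0.5875 0.265 ] [0.578  0.2563] [0.5753 0.2539]
top orange [ 101  379   85   41 2228] [-0.0134  0.4179] [3.000e-04 4.033e-01] [0.0042 0.3992]
top orange [309 411  13   3  15] [-0.0349 -0.0257] [-0.0204 -0.0231] [-0.0163 -0.0224]
top orange [324 413  11   7  13] [-0.0455 -0.0615] [-0.0306 -0.0575] [-0.0264 -0.0564]
16.1 [ 0.61385007 -0.0763107   0.16842691]
```

View pics/p11.png

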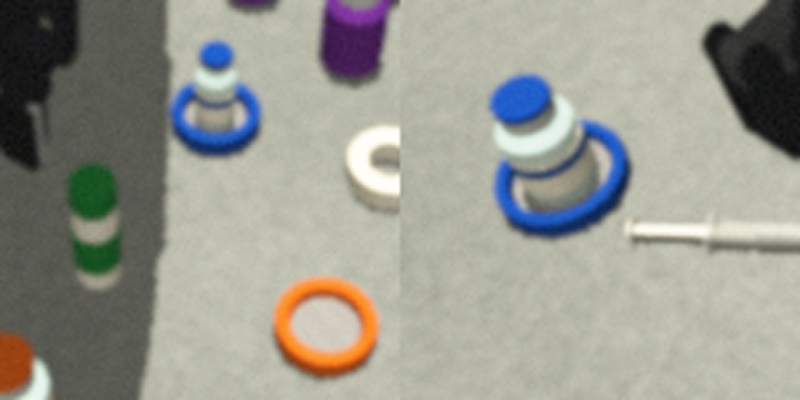

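Both blue vials stand upright and centred in their stands: small cap at (217,55), large at (522,98). Now the large orange.

jog_arm --moves '[{"translation": [0,0,-0.07],"turn": 0},{"translation": [0,0,-0.14],"turn": 0},{"translation": [0,0,-0.2],"turn": 0},{"translation": [0,0,-0.25],"turn": 0},{"translation": [0,0,-0.286],"turn": 0},{"translation": [0,0,-0.286],"turn": 0},{"translation": [0,0,-0.286],"turn": 0},{"translation": [0,0,-0.286],"turn": 0}]'

```text
time: 16.77
tcp_pos: [0.6151, -0.077, 0.0271]
eef_rot: [0.001, -0.315, 0.949, -0.001]
contact_force: [-0.8, 0.5, 0.2]
gripper_width: 0.0642
finger_force: 0.0
```

jog_arm --moves '[{"translation": [0,0,0],"turn": 0},{"translation": [0,0,0],"turn": 0},{"translation": [0,0,0],"turn": 0},{"translation": [0,0,0],"turn": 0},{"translation": [0,0,0],"turn": 0},{"translation": [0,0,0],"turn": 0},{"translation": [0,0,0],"turn": 0},{"translation": [0,0,0],"turn": 0}]' --gripper 0 --squeeze 30

```text
time: 17.43
tcp_pos: [0.6155, -0.0773, 0.0273]
eef_rot: [0.001, -0.315, 0.949, -0.001]
contact_force: [-1.4, 1.7, 7.0]
gripper_width: 0.0407
finger_force: 29.4
```

jog_arm --moves '[{"translation": [0,0,0.03],"turn": 0},{"translation": [0,0,0.08],"turn": 0},{"translation": [0,0,0.16],"turn": 0},{"translation": [0,0,0.24],"turn": 0},{"translation": [0,0,0.26],"turn": 0},{"translation": [0,0,0.26],"turn": 0}]'

```text
time: 17.93
tcp_pos: [0.6169, -0.0781, 0.1607]
eef_rot: [0.003, -0.315, 0.949, -0.002]
contact_force: [0.1, 0.3, -0.7]
gripper_width: 0.0404
finger_force: 30.6
```

jog_arm --moves '[{"translation": [-0.01,0.06,0],"turn": 0},{"translation": [-0.02,0.13,0],"turn": 0},{"translation": [-0.02,0.2,0],"turn": 0},{"translation": [-0.03,0.27,0],"turn": 0},{"translation": [-0.03,0.34,0],"turn": 0},{"translation": [-0.04,0.41,0],"turn": 0},{"translation": [-0.04,0.48,0],"turn": 0},{"translation": [-0.04,0.54,0],"turn": 0}]'

```text
time: 18.6
tcp_pos: [0.5932, 0.1951, 0.1539]
eef_rot: [-0.001, -0.315, 0.949, 0.0]
contact_force: [0.7, 0.4, -0.4]
gripper_width: 0.0399
finger_force: 30.6
```

jog_arm --moves '[{"translation": [-0.01,0.07,0],"turn": 0},{"translation": [-0.01,0.142,0],"turn": 0},{"translation": [-0.01,0.142,0],"turn": 0},{"translation": [-0.01,0.142,0],"turn": 0},{"translation": [-0.01,0.142,0],"turn": 0}]'

```text
time: 19.02
tcp_pos: [0.5888, 0.2637, 0.1539]
eef_rot: [-0.001, -0.315, 0.949, -0.0]
contact_force: [0.3, 0.6, -0.4]
gripper_width: 0.0404
finger_force: 30.7
```

jog_arm --moves '[{"translation": [0.002,0,-0.07],"turn": 0},{"translation": [0.002,0,-0.13],"turn": 0},{"translation": [0.002,0,-0.19],"turn": 0},{"translation": [0.002,0,-0.23],"turn": 0},{"translation": [0.002,0,-0.23],"turn": 0},{"translation": [0.002,0,-0.23],"turn": 0},{"translation": [0.002,0,-0.23],"turn": 0},{"translation": [0.002,0,-0.23],"turn": 0}]'

```text
time: 19.68
tcp_pos: [0.5917, 0.2636, 0.0423]
eef_rot: [0.002, -0.314, 0.949, -0.0]
contact_force: [0.4, -0.4, -1.4]
gripper_width: 0.0404
finger_force: 31.7
```

jog_arm --moves '[{"translation": [0,0,-0.004],"turn": 0},{"translation": [0,0,-0.008],"turn": 0},{"translation": [0,0,-0.008],"turn": 0},{"translation": [0,0,-0.008],"turn": 0}]'

```text
time: 20.02
tcp_pos: [0.5902, 0.2638, 0.0361]
eef_rot: [-0.0, -0.315, 0.949, 0.0]
contact_force: [-0.4, -0.2, -1.3]
gripper_width: 0.0402
finger_force: 31.7
```

jog_arm --moves '[{"translation": [0,0,-0.003],"turn": 0},{"translation": [0,0,-0.006],"turn": 0},{"translation": [0,0,-0.006],"turn": 0},{"translation": [0,0,-0.006],"turn": 0}]'

```text
time: 20.35
tcp_pos: [0.5901, 0.2638, 0.0329]
eef_rot: [-0.0, -0.315, 0.949, 0.0]
contact_force: [0.6, -0.0, -0.2]
gripper_width: 0.0401
finger_force: 31.8
```

Run:
```python
from h import *
a=grab_frame("scene")[180:280,330:450]
im=cv2.resize(a,(720,600),interpolation=cv2.INTER_CUBIC); im=(255*(im/255.)**.6).astype(np.uint8)
cv2.imwrite("pics/p12.png",im); s=sense(); print(s["tcp_pos"],s["contact_force"])
```

```text
[0.59018092 0.26382424 0.03298336] [ 1.21520639  0.67830381 -0.82127781]
```

View pics/p12.png

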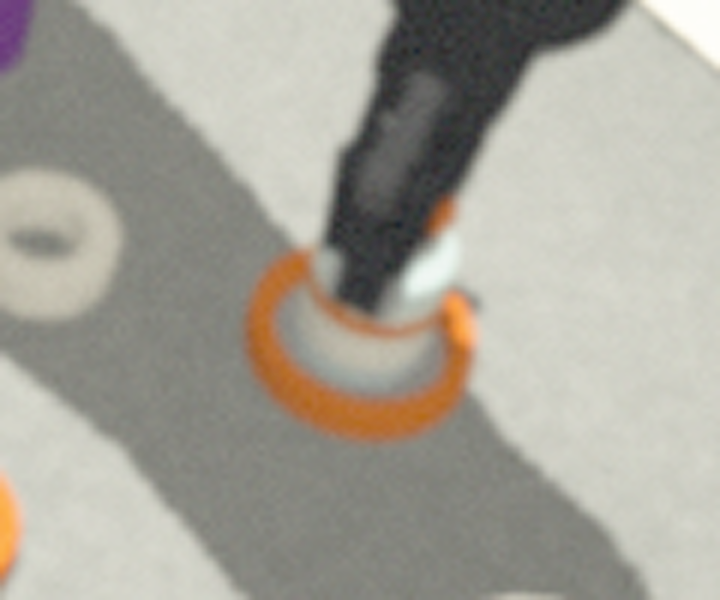

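Inside the orange rim and centred near (365,345), not yet on the floor. Lowering a little more.

jog_arm --moves '[{"translation": [0,0,-0.002],"turn": 0},{"translation": [0,0,-0.003],"turn": 0},{"translation": [0,0,-0.003],"turn": 0},{"translation": [0,0,-0.003],"turn": 0}]'

```text
time: 20.73
tcp_pos: [0.5907, 0.2642, 0.0326]
eef_rot: [0.001, -0.315, 0.949, 0.0]
contact_force: [-1.9, 0.8, 5.0]
gripper_width: 0.0402
finger_force: 32.3
```

jog_arm --moves '[{"translation": [0,0,0],"turn": 0},{"translation": [0,0,0],"turn": 0},{"translation": [0,0,0],"turn": 0},{"translation": [0,0,0],"turn": 0},{"translation": [0,0,0],"turn": 0},{"translation": [0,0,0],"turn": 0}]' --gripper 0.75

```text
time: 21.23
tcp_pos: [0.5902, 0.2638, 0.0315]
eef_rot: [-0.0, -0.315, 0.949, 0.0]
contact_force: [0.2, -0.2, -0.1]
gripper_width: 0.0641
finger_force: 0.0
```

jog_arm --moves '[{"translation": [0,0,0.05],"turn": 0},{"translation": [0,0,0.12],"turn": 0},{"translation": [0,0,0.2],"turn": 0},{"translation": [0,0,0.26],"turn": 0},{"translation": [-0.02,-0.06,0.26],"turn": 0},{"translation": [-0.05,-0.13,0.26],"turn": 0},{"translation": [-0.07,-0.2,0.26],"turn": 0},{"translation": [-0.09,-0.27,0.26],"turn": 0}]'

```text
time: 21.9
tcp_pos: [0.5445, 0.1278, 0.1617]
eef_rot: [0.0, -0.315, 0.949, -0.0]
contact_force: [-0.1, -0.7, -0.5]
gripper_width: 0.064
finger_force: 0.0
```

jog_arm --moves '[{"translation": [-0.03,-0.07,0],"turn": 0},{"translation": [-0.05,-0.14,0],"turn": 0},{"translation": [-0.07,-0.21,0],"turn": 0},{"translation": [-0.1,-0.28,0],"turn": 0},{"translation": [-0.13,-0.35,0],"turn": 0},{"translation": [-0.15,-0.42,0],"turn": 0},{"translation": [-0.17,-0.48,0],"turn": 0},{"translation": [-0.17,-0.48,0],"turn": 0}]' --gripper 0.5

```text
time: 22.57
tcp_pos: [0.459, -0.1156, 0.1617]
eef_rot: [-0.0, -0.312, 0.95, -0.001]
contact_force: [0.3, 0.0, -0.7]
gripper_width: 0.0428
finger_force: 0.0
```

```bash
python3 fit.py c | grep -v green
```

```text
scene blue [281 183   8   7  47] [0.3935 0.1161] [0.4429 0.0968] [0.4569 0.0913]
scene blue [272 196  25  20 187] [0.4474 0.095 ] [0.492  0.0776] [0.5046 0.0726]
scene blue [ 88 223  17  14 178] [ 0.3835 -0.284 ] [ 0.4338 -0.2676] [ 0.448  -0.2629]
scene blue [ 89 237  39  33 343] [ 0.451  -0.2635] [ 0.4952 -0.2489] [ 0.5078 -0.2448]
scene orange [390 207  16  13 165] [0.5452 0.3101] [0.5811 0.2734] [0.5912 0.263 ]
scene orange [174 217  10   7  59] [ 0.4137 -0.1215] [ 0.4613 -0.1196] [ 0.4747 -0.119 ]
scene orange [371 222  38  31 338] [0.5942 0.2616] [0.6257 0.2293] [0.6346 0.2201]
scene orange [303 254  30  28 337] [0.6113 0.1   ] [0.6412 0.0821] [0.6497 0.077 ]
top blue [257 215  22  21 133] [0.4415 0.0984] [0.4376 0.0962] [0.4365 0.0955]
top blue [264 220   7   7  36] [0.4466 0.0997] [0.4425 0.0974] [0.4413 0.0968]
top orange [  218   140   226   280 15467] [ 0.3039 -0.0624] [ 0.3053 -0.0584] [ 0.3057 -0.0572]
top orange [257 151  21  21 168] [0.6074 0.1013] [0.597  0.0989] [0.5941 0.0983]
top orange [191 155  27  28 320] [0.5875 0.265 ] [0.578  0.2563] [0.5753 0.2539]
22.6667 [ 0.46000144 -0.11210562  0.16169915]
```

jog_arm --moves '[{"translation": [-0.008,-0.018,0],"turn": 0},{"translation": [-0.008,-0.018,0],"turn": 0},{"translation": [-0.008,-0.018,0],"turn": 0},{"translation": [-0.008,-0.018,-0.06],"turn": 0},{"translation": [-0.008,-0.018,-0.12],"turn": 0},{"translation": [-0.008,-0.018,-0.12],"turn": 0},{"translation": [-0.008,-0.018,-0.12],"turn": 0}]'

```text
time: 23.25
tcp_pos: [0.4553, -0.1189, 0.1007]
eef_rot: [-0.001, -0.315, 0.949, 0.001]
contact_force: [-0.2, -0.5, 1.0]
gripper_width: 0.0427
finger_force: 0.0
```

jog_arm --moves '[{"translation": [0,0,-0.05],"turn": 0},{"translation": [0,0,-0.1],"turn": 0},{"translation": [0,0,-0.14],"turn": 0},{"translation": [0,0,-0.166],"turn": 0},{"translation": [0,0,-0.166],"turn": 0},{"translation": [0,0,-0.166],"turn": 0},{"translation": [0,0,-0.166],"turn": 0}]'

```text
time: 23.83
tcp_pos: [0.4576, -0.1208, 0.0209]
eef_rot: [0.001, -0.315, 0.949, -0.001]
contact_force: [-0.1, -0.1, -0.6]
gripper_width: 0.0424
finger_force: 0.0
```

jog_arm --moves '[{"translation": [0,0,0],"turn": 0},{"translation": [0,0,0],"turn": 0},{"translation": [0,0,0],"turn": 0},{"translation": [0,0,0],"turn": 0},{"translation": [0,0,0],"turn": 0},{"translation": [0,0,0],"turn": 0},{"translation": [0,0,0],"turn": 0},{"translation": [0,0,0],"turn": 0}]' --gripper 0 --squeeze 25

```text
time: 24.5
tcp_pos: [0.4573, -0.1207, 0.0202]
eef_rot: [0.001, -0.315, 0.949, -0.001]
contact_force: [-0.2, 1.3, 8.1]
gripper_width: 0.0232
finger_force: 24.2
```

jog_arm --moves '[{"translation": [0,0,0.03],"turn": 0},{"translation": [0,0,0.08],"turn": 0},{"translation": [0,0,0.16],"turn": 0},{"translation": [0,0,0.24],"turn": 0},{"translation": [0,0,0.3],"turn": 0},{"translation": [0,0,0.3],"turn": 0}]'

```text
time: 25.0
tcp_pos: [0.459, -0.1218, 0.1761]
eef_rot: [0.003, -0.315, 0.949, -0.004]
contact_force: [1.0, 0.8, 0.5]
gripper_width: 0.0232
finger_force: 24.6
```

jog_arm --moves '[{"translation": [0.035,0.051,0],"turn": 0},{"translation": [0.076,0.11,0],"turn": 0},{"translation": [0.117,0.17,0],"turn": 0},{"translation": [0.158,0.23,0],"turn": 0},{"translation": [0.199,0.29,0],"turn": 0},{"translation": [0.24,0.35,0],"turn": 0},{"translation": [0.28,0.407,0],"turn": 0},{"translation": [0.304,0.442,0],"turn": 0}]'

```text
time: 25.67
tcp_pos: [0.6095, 0.1037, 0.1684]
eef_rot: [0.0, -0.315, 0.949, 0.0]
contact_force: [0.4, -0.2, -1.0]
gripper_width: 0.0232
finger_force: 24.6
```

jog_arm --moves '[{"translation": [0,0,0],"turn": 0},{"translation": [0,0,0],"turn": 0},{"translation": [0,0,0],"turn": 0}]'

```text
time: 25.92
tcp_pos: [0.6079, 0.1005, 0.1685]
eef_rot: [-0.0, -0.315, 0.949, 0.0]
contact_force: [0.2, -0.1, -0.3]
gripper_width: 0.0229
finger_force: 24.6
```

jog_arm --moves '[{"translation": [0.001,0,-0.07],"turn": 0},{"translation": [0.001,0,-0.14],"turn": 0},{"translation": [0.001,0,-0.2],"turn": 0},{"translation": [0.001,0,-0.24],"turn": 0},{"translation": [0.001,0,-0.268],"turn": 0},{"translation": [0.001,0,-0.268],"turn": 0},{"translation": [0.001,0,-0.268],"turn": 0},{"translation": [0.001,0,-0.268],"turn": 0}]'

```text
time: 26.58
tcp_pos: [0.6099, 0.1004, 0.0366]
eef_rot: [0.001, -0.314, 0.949, -0.0]
contact_force: [0.3, -0.2, -0.4]
gripper_width: 0.0231
finger_force: 24.6
```

jog_arm --moves '[{"translation": [0,0,-0.004],"turn": 0},{"translation": [0,0,-0.008],"turn": 0},{"translation": [0,0,-0.008],"turn": 0},{"translation": [0,0,-0.008],"turn": 0}]'

```text
time: 26.92
tcp_pos: [0.6089, 0.1009, 0.0309]
eef_rot: [0.0, -0.315, 0.949, -0.0]
contact_force: [0.2, -1.0, -0.8]
gripper_width: 0.0229
finger_force: 24.6
```

jog_arm --moves '[{"translation": [0,0,-0.004],"turn": 0},{"translation": [0,0,-0.008],"turn": 0},{"translation": [0,0,-0.008],"turn": 0},{"translation": [0,0,-0.008],"turn": 0}]'

```text
time: 27.25
tcp_pos: [0.6088, 0.1009, 0.0266]
eef_rot: [0.0, -0.315, 0.949, 0.0]
contact_force: [0.3, -0.0, 1.1]
gripper_width: 0.0233
finger_force: 24.6
```

jog_arm --moves '[{"translation": [0,0,-0.002],"turn": 0},{"translation": [0,0,-0.002],"turn": 0},{"translation": [0,0,-0.002],"turn": 0}]'

```text
time: 27.5
tcp_pos: [0.6092, 0.101, 0.0264]
eef_rot: [0.001, -0.315, 0.949, 0.0]
contact_force: [-1.0, 0.4, 5.8]
gripper_width: 0.0228
finger_force: 25.2
```

Contact. I'll release, retreat and check.

jog_arm --moves '[{"translation": [0,0,0],"turn": 0},{"translation": [0,0,0],"turn": 0},{"translation": [0,0,0],"turn": 0},{"translation": [0,0,0],"turn": 0},{"translation": [0,0,0],"turn": 0},{"translation": [0,0,0],"turn": 0}]' --gripper 0.5

```text
time: 28.0
tcp_pos: [0.6087, 0.1008, 0.0254]
eef_rot: [-0.0, -0.315, 0.949, 0.0]
contact_force: [-0.3, -0.1, -0.1]
gripper_width: 0.0429
finger_force: 0.0
```

jog_arm --moves '[{"translation": [0,0,0.04],"turn": 0},{"translation": [0,0,0.1],"turn": 0},{"translation": [0,0,0.17],"turn": 0},{"translation": [0,0,0.25],"turn": 0},{"translation": [0,0,0.33],"turn": 0},{"translation": [0,-0.07,0.38],"turn": 0},{"translation": [0,-0.14,0.38],"turn": 0},{"translation": [0,-0.2,0.38],"turn": 0}]'

```text
time: 28.67
tcp_pos: [0.6099, -0.0008, 0.2183]
eef_rot: [0.002, -0.315, 0.949, -0.001]
contact_force: [0.5, -0.3, -0.7]
gripper_width: 0.0428
finger_force: 0.0
```

jog_arm --moves '[{"translation": [0,-0.07,0],"turn": 0},{"translation": [0,-0.14,0],"turn": 0},{"translation": [0,-0.18,0],"turn": 0},{"translation": [0,-0.18,0],"turn": 0},{"translation": [0,-0.18,0],"turn": 0},{"translation": [0,-0.18,0],"turn": 0}]'

```text
time: 29.17
tcp_pos: [0.6087, -0.0886, 0.2156]
eef_rot: [0.0, -0.315, 0.949, 0.0]
contact_force: [-0.5, 0.9, 0.4]
gripper_width: 0.0426
finger_force: 0.0
```

```bash
python3 fit.py d | grep -v green
```

```text
scene blue [281 183   8   7  47] [0.3935 0.1161] [0.4429 0.0968] [0.4569 0.0913]
scene blue [272 196  25  20 185] [0.4474 0.095 ] [0.492  0.0776] [0.5046 0.0726]
scene blue [ 88 223  17  14 179] [ 0.3835 -0.284 ] [ 0.4338 -0.2676] [ 0.448  -0.2629]
scene blue [ 89 237  39  33 341] [ 0.451  -0.2635] [ 0.4952 -0.2489] [ 0.5078 -0.2448]
scene orange [390 207  16  13 162] [0.5452 0.3101] [0.5811 0.2734] [0.5912 0.263 ]
scene orange [371 222  38  31 332] [0.5942 0.2616] [0.6257 0.2293] [0.6346 0.2201]
scene orange [315 244  11  10  77] [0.5738 0.1215] [0.6071 0.1017] [0.6165 0.0961]
scene orange [303 256  30  26 269] [0.6133 0.0991] [0.643  0.0813] [0.6514 0.0763]
top blue [394 210  28  27 284] [ 0.4482 -0.2612] [ 0.444  -0.2495] [ 0.4428 -0.2462]
top blue [257 215  17  21  82] [0.4415 0.1048] [0.4376 0.1023] [0.4364 0.1016]
top blue [264 220   7   7  39] [0.4466 0.0997] [0.4425 0.0974] [0.4413 0.0968]
top orange [  190    26   225   394 21497] [0.4484 0.0104] [0.4442 0.0116] [0.443  0.0119]
top orange [411  47  19  41 357] [ 0.8701 -0.3088] [ 0.8496 -0.2952] [ 0.8438 -0.2914]
top orange [406  74   6  13  28] [ 0.8319 -0.2752] [ 0.8129 -0.263 ] [ 0.8075 -0.2595]
top orange [257 151  21  21 217] [0.6074 0.1013] [0.597  0.0989] [0.5941 0.0983]
top orange [191 155  27  28 319] [0.5875 0.265 ] [0.578  0.2563] [0.5753 0.2539]
top orange [ 102  376   86   44 2382] [-0.0091  0.4138] [0.0044 0.3994] [0.0082 0.3953]
top orange [267 414   8   6  16] [-0.0477  0.0872] [-0.0326  0.0854] [-0.0284  0.0849]
top orange [329 415   6   5  12] [-0.0482 -0.0679] [-0.0331 -0.0637] [-0.0289 -0.0625]
29.2667 [ 0.60880621 -0.08799758  0.21565397]
```

View pics/scene_d.png

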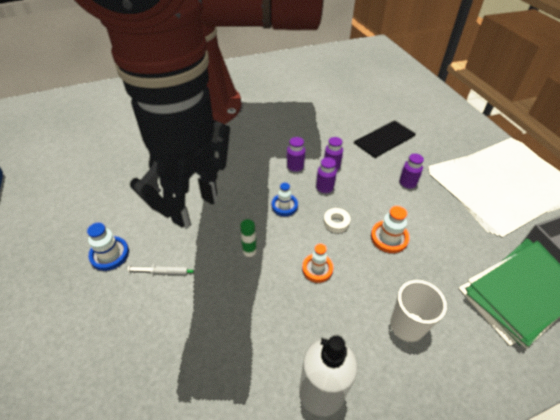

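All four vials stand centred in their own stands: blue large (97,230), blue small (285,190), orange small (320,250), orange large (397,215). The glue stick (248,235) is upright and the gripper is clear.

```bash
python3 -c "
from bench import *
print(job_done())"
```

```text
the job is handed in; nothing more can be done
None
```

I stood all four vials upright in their matching stands, both blue ones first, and handed the job in at about 29 s; the final image shows the glue stick still standing, but no verdict came back.

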